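# Hang the ear defenders on the bench rail

## Robot

A 7-joint arm with a two-finger parallel gripper is mounted at the origin on the work surface. World frame = base frame: x ahead of the robot, y to its left, z up, the work surface at z = 0. Lengths are in m, angles in rad, forces in N, time in s.
With the tool pointing down it reaches from about 0.425 to 0.925 m from the base axis. Payload 6.8 kg.
Tool frame: the origin (TCP) lies on the centre line of the jaws, within the pads' length; the fingertips stand 14 mm ahead of it and the grasp point (between the pads) lies 5 mm behind it; z points along the fingers, y is the line along which they close (so a half turn about z gives the same grasp; the last joint's range is limited). The gripper opens to 88 mm and grips with 3 to 60 N. Pads are 20 mm wide; open, the fingers measure 115 mm over their backs; the gripper's body (75 mm by 178 mm) begins 61 mm behind the grasp point.
Start: joints at [-1.237, 0.477, 0.022, 1.555, -0.011, 1.109, -0.083], TCP at [0.289, 0.61, 0.237] pointing down, gripper open.
Joint ranges: [-2.96, 2.96], [-0.34, 2.1], [-1.41, 1.46], [0.24, 2.44], [-1.37, 4.51], [0.17, 1.92], [-2.96, 2.96]. Speed limits (rad/s): [2.39, 2.39, 3.14, 3.14, 3.14, 3.14, 3.14].

## Interface

Orientations are given as a rotation vector (axis times angle).
In Python, from bench import manip gives the robot as it stands. The module is installed in compiled form; this text tells all that it offers.
- The arm moves only by the shell command python3 -m creep 'ROWS'. ROWS is JSON, a list of rows, each a list of 3 entries, a list of its own where there are three numbers: the opening in per cent of the stroke, from 0 (shut) to 100 (fully open), then the shift along the tool's x, y, z in mm, then the turn, a rotation vector about the tool's x, y, z in degrees. A call has exactly 10 rows; each row is the pose to reach, as a shift and turn from the pose commanded when the call began, along the tool's axes at that moment; what a row does not reach only later rows make up. A row lasts 1/12 s, in which the tool goes at most 41.7 mm and 7.16 degrees, less where a joint would pass 70% of its speed; a pose out of reach is approached as far as the arm can. A call with a gripper value outside its range is refused whole. The fingers move at their own pace and stop on an object; the grip force is fixed at half the most. Time passes only in rows, so rows that repeat a pose let the fingers close, or fill a call up. It gives the time, the measured TCP pose, the force, the opening and the grip force at its end, in the units of the state.
- manip.get_obs(): the state, without advancing time (a new reading comes with each control period).
- manip.grab_frame(name): name is "scene" or "top" or "wrist"; returns a dict with "pixels" (420x560x3 uint8, blue, green, red), "fx", "fy", "cx", "cy" (pixels), "world_from_camera" (4x4, takes a point from camera to world coordinates); the wrist camera has in their place "hand_eye" (4x4, takes a point from camera to tool coordinates, whose origin is the TCP and whose axes are the flange's). Camera axes: x right, y down, z forward; pixel columns grow to the right and rows downward; lengths in m; the calibration is good to about 2 mm. A picture is of the moment at which its call begins: read the wrist's pose just before it. There is no depth.
- manip.job_done(): hands the job in; it is judged then, once.
The state is a dict: "time": time; "joints": joint angles; "qvel": joint speeds; "joint_torque": joint torques, N m; "tool_pos": TCP position; "tcp_rot": TCP orientation; "contact_force": force on the tool from outside, world axes, zero at the start; "moment": the same for the moment, N m; "finger_gap": finger opening in m; "gripper_force": force on a finger pad.
Only numpy, scipy, OpenCV 4.12 (cv2) and the standard library are available. Lean on these libraries where they do the work, as an engineer would, in place of code of your own. Each camera call takes 0.05 s, during which the arm holds its last target. There are 200 camera calls.

## Task

Tidy the pump bench: take the ear defenders standing on the bench and hang them over the free part of the rail beside the pair already there, squarely, with one ear cup on each side of the rail and the head pad resting on it. Set them down on the rail rather than dropping them, and leave the other pair and the can, wrench and bearing ring undisturbed.

Things in the scene. Friction and masses are not known exactly. Their poses are not given: they have to be found in the camera images.
- muffs: Rigid ear defenders to hang, 0.25 kg, standing on their cups on the bench: an upside-down U, 150 mm wide (x, cup to cup), 62 deep (y), 149 tall (z). Two grey cups 74 mm tall with black cushions, 80 mm clear between them; steel strap arch; on top a black head pad 70 (x) x 30 (y) x 24 mm thick, z 125 to 149, grippable across its 30 mm. Origin midway between the cups, at their undersides.
- muffs_saddle (a point): Centre of the flat underside of those ear defenders' head pad, which is to rest on the rail; 125 mm above their origin, 24 mm below the pad's top. Axes as the body.
- rack: Fixed rack: round steel rail 16 mm thick, 400 mm long along its y axis, rail axis 137 mm and top 145 mm above the bench, on two blue posts 16 mm square (centres at y = -195 and 195 mm, 147 mm high, feet 120 x 50 x 6 mm); open below the rail. Origin on the bench midway between posts, z up. A pair hangs on the -y half; the +y half is free.
- rail_mid (a point): Middle of the rail, on its axis, 137 mm above the bench. Axes as the rack: y along the rail.
- hung_muffs: A second, identical pair already hanging loose over the rail on the rack's -y half, cups 20 mm above the bench, pad top 169 mm high; leave it as it hangs. Same frame as muffs.
- hung_muffs_saddle (a point): Centre of the underside of the hanging pair's head pad, resting on the rail.
- can: Green spray can, 64 mm in diameter, 150 mm tall, standing on the bench beyond the work; origin at the centre of its base. Leave alone.
- wrench: Steel wrench, 200 mm long along its x axis, lying flat on the bench beyond the work. Leave alone.
- bearing: Steel bearing ring, 90 mm outside diameter, 52 mm bore, 22 mm thick, lying flat on the bench beyond the work; origin at the centre of its underside. Leave alone.

How it is judged:
By the outcome, as a careful person would: the job done as asked, in the order asked, and still so for the second after the job is handed in, with the robot touching nothing.
It also fails if it takes over 48 s, if anything falls off the work surface, if the arm or the gripper's body presses on something with over 40 N, if the wrist force passes 120 N, or if a joint passes its speed limit or range.

## Working session

There is one attempt and no reset: what is moved stays moved. The work goes in short steps, Python scripts to look and compute and a shell command to move; the robot and the scene stay as the last step left them, time stands still between calls to the robot, and variables do not carry over. Pictures are saved under pics/ and viewed, at most 10 in all, crops included, and the job is handed in when it is done.

```bash
mkdir -p pics; cat > h.py <<'E'
import numpy as np, cv2, json
from bench import manip
from scipy.spatial.transform import Rotation as R
def snap(n,f):
    d=manip.grab_frame(n); cv2.imwrite('pics/'+f,d['pixels']); 
    np.savez('pics/'+f+'.npz',**{k:np.array(v) for k,v in d.items() if k!='pixels'}); return d
def ray(f,uv,z,W=None):
    d=np.load('pics/'+f+'.npz'); W=d['world_from_camera'] if W is None else W
    r=W[:3,:3]@np.array([(uv[0]-d['cx'])/d['fx'],(uv[1]-d['cy'])/d['fy'],1]); o=W[:3,3]
    return o+r*(z-o[2])/r[2]
def proj(f,p):
    d=np.load('pics/'+f+'.npz');W=d['world_from_camera']
    c=(np.asarray(p)-W[:3,3])@W[:3,:3]; return np.array([c[0]/c[2]*d['fx']+d['cx'],c[1]/c[2]*d['fy']+d['cy']])
E
python3 - <<'E'
from h import *
o=manip.get_obs();print(o['tool_pos'],o['tcp_rot'],o['time'],o['finger_gap'])
print(R.from_rotvec(o['tcp_rot']).as_matrix().round(3))
for n in('top','scene'):
    d=snap(n,n+'1.png');print(d['world_from_camera'],d['fx'])
E
```

```text
[0.28837182 0.60965323 0.23569697] [-6.88229050e-01 -3.06501461e+00  2.84348921e-03] 0.0 0.08784612284364801
[[-0.904  0.428 -0.001]
 [ 0.428  0.904 -0.002]
 [-0.    -0.002 -1.   ]]
[[-0.03496137 -0.97343149  0.22629371  0.41080991]
 [-0.99938764  0.0337285  -0.00931346 -0.11058978]
 [ 0.00143347 -0.22648075 -0.97401459  1.06983315]
 [ 0.          0.          0.          1.        ]] 446.5606490372802
[[ 0.7562656   0.36340244 -0.54405975  1.33540677]
 [ 0.65417447 -0.43381236  0.61956647 -0.89117453]
 [-0.01086787 -0.8244668  -0.56580596  0.8213069 ]
 [ 0.          0.          0.          1.        ]] 507.0090793404784
```

View pics/top1.png

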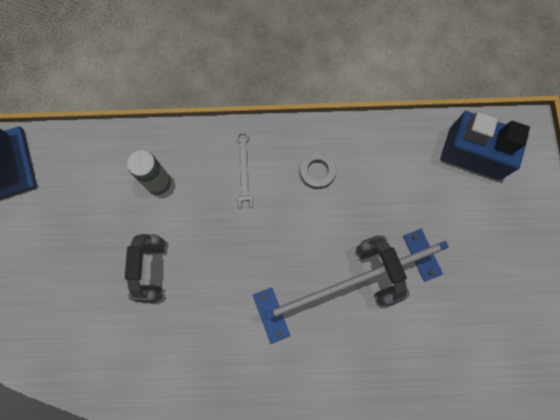

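View pics/scene1.png

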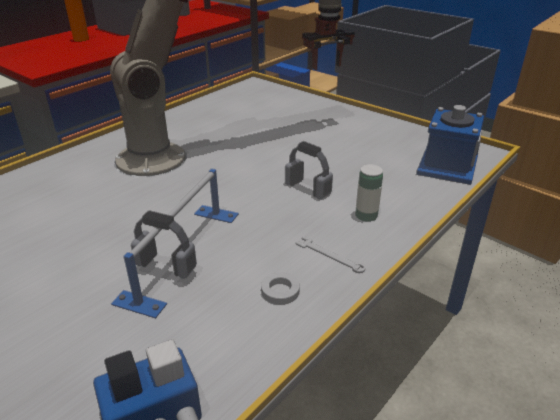

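The top view shows the standing muffs at about (145,268) with the pad at (134,262). The rail runs from (277,314) to (444,246), and its free half is on the left. I'll enlarge both.

```bash
python3 - <<'E'
import cv2,numpy as np
i=cv2.imread('pics/top1.png')
a=cv2.resize(i[225:315,100:190],None,fx=6,fy=6,interpolation=cv2.INTER_CUBIC)
b=cv2.resize(i[220:350,245:460],None,fx=3.7,fy=3.7,interpolation=cv2.INTER_CUBIC)
cv2.imwrite('pics/a.png',np.clip(a*1.8,0,255).astype('u1'));cv2.imwrite('pics/b.png',np.clip(b*1.5,0,255).astype('u1'))
E
```

```text
(no output)
```

View pics/a.png

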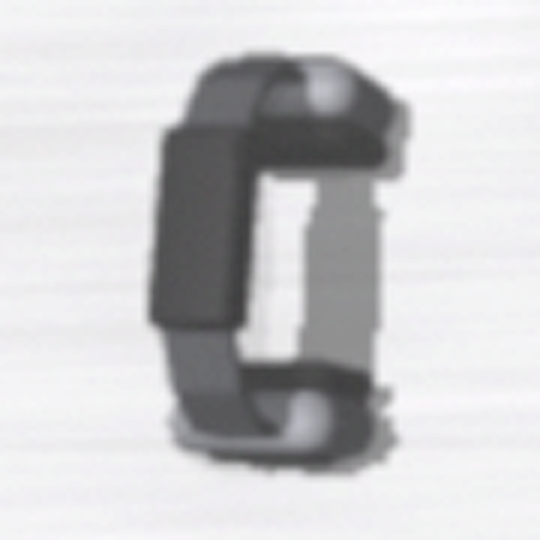

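View pics/b.png

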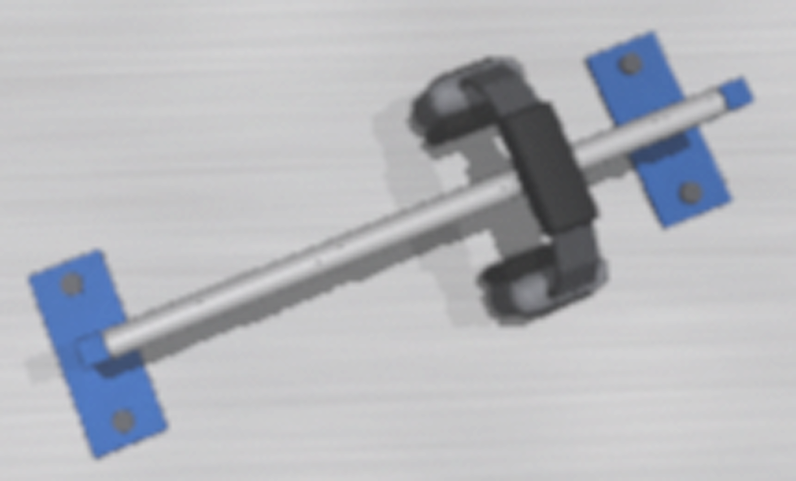

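The crops show the pad top's corners at about (167,130), (246,133), (152,322) and (236,328) in a.png. The post tops are at (92,349) and (736,93) in b.png, and the hung pad's centre is at about (548,165).

```bash
cat >m.py <<'E'
from h import *
A=lambda p:(np.array(p)+.5)/6-.5+[100,225]
B=lambda p:(np.array(p)+.5)/3.7-.5+[245,220]
f='top1.png'
c=[ray(f,A(p),.149) for p in[(167,130),(246,133),(152,322),(236,328)]]
pc=np.mean(c,0); ax=(c[0]+c[1]-c[2]-c[3])/2; 
L=ray(f,B((92,349)),.147);Rr=ray(f,B((736,93)),.147)
E
python3 - <<'E'
from m import *
print('pad',pc,'len',np.linalg.norm(ax),'wid',np.linalg.norm(c[1]+c[3]-c[0]-c[2])/2,'yaw of x axis',np.degrees(np.arctan2(ax[1],ax[0])))
d=L-Rr;print(L,Rr,np.linalg.norm(d),'rail dir',np.degrees(np.arctan2(d[1],d[0])))
u=d/np.linalg.norm(d);mid=(L+Rr)/2;h=ray(f,B((548,162)),.169);print('mid',mid,'hung along',(h-mid)@u,np.cross(u,h-mid)[2])
for p in [pc,L,Rr]: print(proj('scene1.png',p).round(1))
E
```

```text
pad [0.53224629 0.18547833 0.149     ] len 0.06664561293818068 wid 0.02816996254207791 yaw of x axis -1.4573776445459854
[ 0.41881055 -0.0929644   0.147     ] [ 0.54709519 -0.46061525  0.147     ] 0.38938938968367653 rail dir 109.23544290114809
mid [ 0.48295287 -0.27678982  0.147     ] hung along -0.07328280398721422 -0.002533231342273505
[307.3 145.9]
[211.3 170.3]
[127.1 254.7]
```

```bash
python3 - <<'E'
import cv2,numpy as np
i=cv2.imread('pics/scene1.png')
a=cv2.resize(i[130:205,270:345],None,fx=6,fy=6,interpolation=cv2.INTER_CUBIC)
b=cv2.resize(i[160:320,105:245],(394,450),interpolation=cv2.INTER_CUBIC)
cv2.imwrite('pics/c.png',np.clip(np.hstack([a,b])*1.8,0,255).astype('u1'))
E
```

```text
(no output)
```

View pics/c.png

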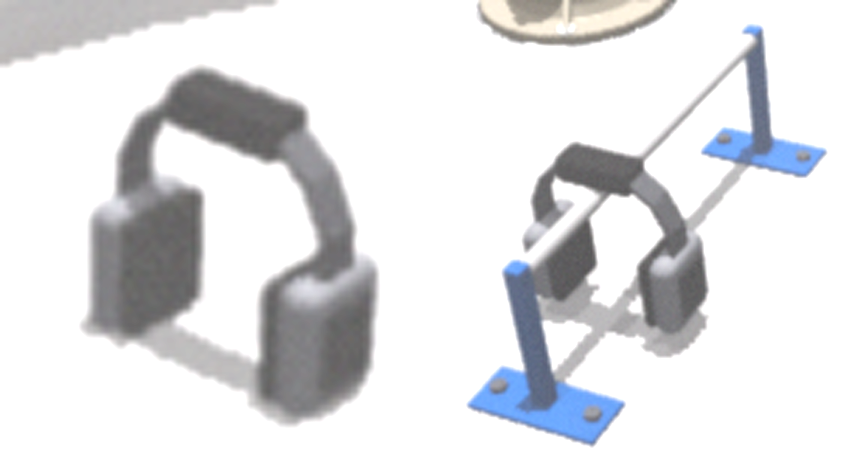

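Both views agree to about 1.5 px, a consistent offset within calibration error. I'll go above the pad first and check it with the wrist camera.

```bash
cat >>h.py <<'E'
def go(p,yaw):
    o=manip.get_obs();T=R.from_rotvec(o['tcp_rot']).as_matrix()
    y=np.array([np.cos(np.radians(yaw)),np.sin(np.radians(yaw)),0]);z=np.array([0,0,-1.]);x=np.cross(y,z)
    G=np.column_stack([x,y,z])
    print('t',o['time'],'pos',np.round(o['tool_pos'],4),'shift mm',(T.T@(np.asarray(p)-o['tool_pos'])*1e3).round(1),'turn',np.degrees(R.from_matrix(T.T@G).as_rotvec()).round(2))
E
python3 - <<'E'
from m import *
go([pc[0],pc[1],.225],88.5)
E
```

```text
t 0.1 pos [0.2884 0.6097 0.2358] shift mm [-401.8 -279.2   11.3] turn [-9.000e-02 -1.000e-02 -2.382e+01]
```

```bash
python3 -m creep '[[100,[-12,-8,0],[0,0,-0.7]],[100,[-36,-25,0],[0,0,-2]],[100,[-64,-44,0],[0,0,-4]],[100,[-92,-64,0],[0,0,-6]],[100,[-120,-83,0],[0,0,-8]],[100,[-148,-103,0],[0,0,-10]],[100,[-176,-122,0],[0,0,-12]],[100,[-200,-139,0],[0,0,-13]],[100,[-216,-150,0],[0,0,-14]],[100,[-220,-153,0],[0,0,-14]]]'; python3 -c "
from m import *
go([pc[0],pc[1],.225],88.5)"
```

```text
time: 0.93
tool_pos: [0.4244, 0.3736, 0.2365]
tcp_rot: [0.318, 3.125, -0.003]
contact_force: [1.1, 0.1, 0.1]
finger_gap: 0.0884
gripper_force: 0.0
t 0.9333 pos [0.4244 0.3736 0.2365] shift mm [-143.5 -162.6   11.9] turn [ -0.11   0.04 -10.12]
```

```bash
python3 -m creep '[[100,[-7,-8,0],[0,0,-0.5]],[100,[-22,-25,0],[0,0,-2]],[100,[-44,-50,0],[0,0,-3]],[100,[-66,-75,2],[0,0,-5]],[100,[-88,-100,4],[0,0,-7]],[100,[-110,-125,6],[0,0,-9]],[100,[-128,-145,8],[0,0,-10]],[100,[-139,-158,10],[0,0,-10]],[100,[-143,-163,12],[0,0,-10]],[100,[-143,-163,12],[0,0,-10]]]'; python3 - <<'E'
from m import *
go([pc[0],pc[1],.225],88.5)
o=manip.get_obs();d=snap('wrist','w1.png')
W=np.eye(4);W[:3,:3]=R.from_rotvec(o['tcp_rot']).as_matrix();W[:3,3]=o['tool_pos'];W=W@d['hand_eye'];np.save('pics/W1.npy',W);print(W.round(3))
E
```

```text
time: 1.77
tool_pos: [0.5304, 0.1894, 0.224]
tcp_rot: [-0.039, -3.14, 0.001]
contact_force: [-0.9, 0.4, -0.1]
finger_gap: 0.0878
gripper_force: 0.0
t 1.7667 pos [0.5304 0.1894 0.224 ] shift mm [-2.  -3.9 -1. ] turn [-0.03 -0.05  0.07]
[[ 0.025  0.963  0.267  0.458]
 [ 1.    -0.024 -0.007  0.191]
 [ 0.     0.267 -0.964  0.372]
 [ 0.     0.     0.     1.   ]]
```

View pics/w1.png

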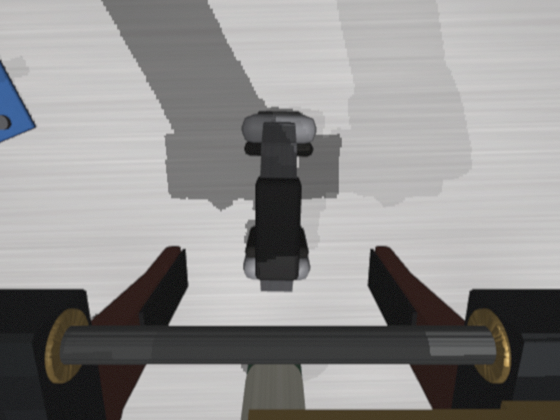

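The wrist view shows the pad centred at about column 278, rows about 179–280, with the fingers symmetric around it. I'll enlarge it for the pad edges.

```bash
python3 - <<'E'
import cv2,numpy as np
i=cv2.imread('pics/w1.png')[165:305,220:340]
a=cv2.resize(i,None,fx=4,fy=4,interpolation=cv2.INTER_CUBIC)
cv2.imwrite('pics/d.png',np.clip(a*3.5,0,255).astype('u1'))
E
```

```text
(no output)
```

View pics/d.png

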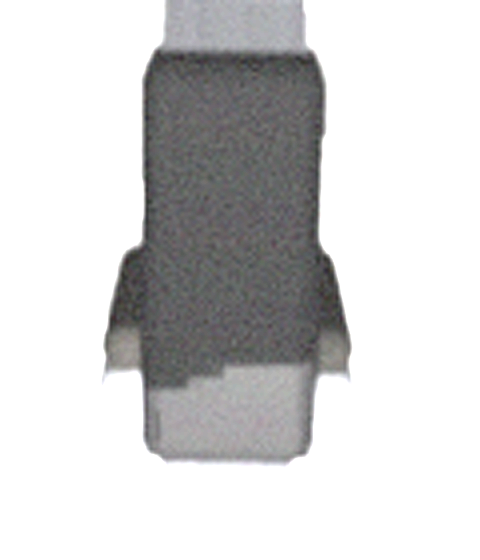

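```bash
python3 - <<'E'
from m import *
W=np.load('pics/W1.npy')
D=lambda p:(np.array(p)+.5)/4-.5+[220,165]
q=[ray('w1.png',D(p),.149,W) for p in[(146,70),(324,70),(146,458),(312,458)]]
print(np.round(q,4),np.mean(q,0),'pad len',q[2]-q[0],'wid',q[1]-q[0],q[3]-q[2])
a=(q[2]+q[3]-q[0]-q[1])/2;print(np.degrees(np.arctan2(a[1],a[0])))
go([pc[0],pc[1],.225],88.5)
E
```

```text
[[0.5009 0.1766 0.149 ]
 [0.5016 0.2043 0.149 ]
 [0.5669 0.1739 0.149 ]
 [0.5676 0.2018 0.149 ]] [0.53424884 0.18914873 0.149     ] pad len [ 0.06605093 -0.00270942  0.        ] wid [0.00070155 0.02769649 0.        ] [7.05283945e-04 2.78437351e-02 2.77555756e-17]
-2.2851453801124384
t 1.8167 pos [0.5298 0.191  0.2242] shift mm [-2.6 -5.5 -0.8] turn [ 0.02 -0.06  0.19]
```

The wrist view puts the pad at (0.534, 0.189), close to centred. I'll shift x by about +4 mm and descend.

```bash
python3 -m creep '[[100,[-1,0,5],[0,0,0]],[100,[-3,0,16],[0,0,0.4]],[100,[-4,0,30],[0,0,0.4]],[100,[-4,0,44],[0,0,0.4]],[100,[-4,0,57],[0,0,0.4]],[100,[-4,0,67],[0,0,0.4]],[100,[-4,0,74],[0,0,0.4]],[100,[-4,0,79],[0,0,0.4]],[100,[-4,0,81],[0,0,0.4]],[100,[-4,0,81],[0,0,0.4]]]'; python3 - <<'E'
from h import *
z=[manip.get_obs()['tool_pos'][2]];snap('wrist','w2.png');z.append(manip.get_obs()['tool_pos'][2]);snap('scene','s2.png');z.append(manip.get_obs()['tool_pos'][2]);print(z)
i=cv2.imread('pics/s2.png')[60:230,250:390];j=cv2.imread('pics/w2.png')
cv2.imwrite('pics/e.png',np.clip(np.hstack([cv2.resize(i,(346,420)),j[:,100:500]])*2.2,0,255).astype('u1'))
E
```

```text
time: 2.65
tool_pos: [0.5342, 0.19, 0.1434]
tcp_rot: [-0.047, -3.141, 0.0]
contact_force: [-0.1, 0.3, 0.2]
finger_gap: 0.0877
gripper_force: 0.0
[np.float64(0.14337644665368807), np.float64(0.14382015317593472), np.float64(0.1441085322623588)]
```

View pics/e.png

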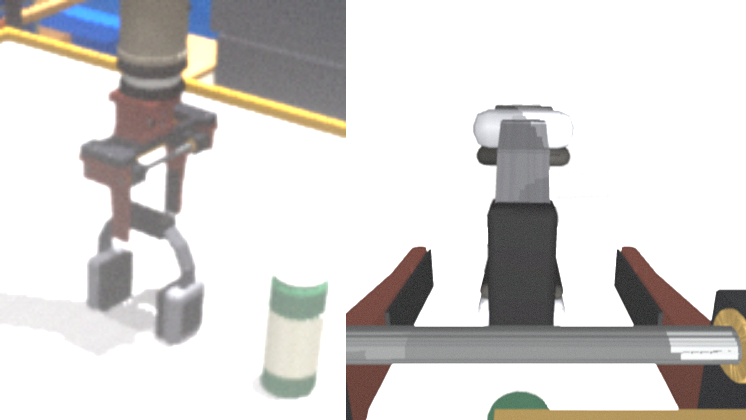

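The pad sits centred between the jaws: column 522, with the jaw tips at about 432 and 616. I'll close.

```bash
python3 -m creep '[[70,[0,0,1],[0,0,0]],[50,[0,0,1],[0,0,0]],[40,[0,0,1],[0,0,0]],[25,[0,0,1],[0,0,0]],[0,[0,0,1],[0,0,0]],[0,[0,0,1],[0,0,0]],[0,[0,0,1],[0,0,0]],[0,[0,0,1],[0,0,0]],[0,[0,0,1],[0,0,0]],[0,[0,0,1],[0,0,0]]]'
```

```text
time: 3.58
tool_pos: [0.5343, 0.1898, 0.1426]
tcp_rot: [-0.047, -3.141, 0.0]
contact_force: [-0.4, -0.5, -0.2]
finger_gap: 0.0296
gripper_force: 29.9
```

```bash
python3 -m creep '[[0,[0,0,-3],[0,0,0]],[0,[0,0,-10],[0,0,0]],[0,[0,0,-22],[0,0,0]],[0,[0,0,-40],[0,0,0]],[0,[0,0,-60],[0,0,0]],[0,[0,0,-80],[0,0,0]],[0,[0,0,-100],[0,0,0]],[0,[0,0,-120],[0,0,0]],[0,[0,0,-135],[0,0,0]],[0,[0,0,-140],[0,0,0]]]'; python3 - <<'E'
from m import *
u=(L-Rr)/np.linalg.norm(L-Rr);t=(L+Rr)/2+u*.095;print(t)
go([t[0],t[1],.335],109.2)
print(manip.get_obs()['finger_gap'])
E
```

```text
time: 4.42
tool_pos: [0.5354, 0.1902, 0.2864]
tcp_rot: [0.047, 3.137, 0.004]
contact_force: [0.2, -0.3, -3.6]
finger_gap: 0.0293
gripper_force: 29.9
[ 0.45165505 -0.18709341  0.147     ]
t 4.4167 pos [0.5354 0.1902 0.2864] shift mm [  72.1 -379.6  -49.9] turn [  0.1    0.27 -20.93]
0.029309978219410063
```

```bash
python3 -m creep '[[0,[2,-8,-4],[0,0,0]],[0,[5,-24,-12],[0,0,-1]],[0,[9,-46,-22],[0,0,-2]],[0,[14,-72,-32],[0,0,-4]],[0,[19,-98,-40],[0,0,-5]],[0,[24,-124,-46],[0,0,-7]],[0,[29,-150,-50],[0,0,-8]],[0,[33,-172,-50],[0,0,-9]],[0,[36,-186,-50],[0,0,-10]],[0,[37,-192,-50],[0,0,-10]]]'; python3 - <<'E'
from m import *
go([.4537,-.183,.338],109.2)
print(manip.get_obs()['finger_gap'])
E
```

```text
time: 5.25
tool_pos: [0.49, -0.0043, 0.3321]
tcp_rot: [0.221, -3.132, 0.001]
contact_force: [0.4, 0.2, -3.3]
finger_gap: 0.0298
gripper_force: 29.9
t 5.25 pos [ 0.49   -0.0043  0.3321] shift mm [  61.1 -171.8   -5.7] turn [ -0.02  -0.11 -11.11]
0.02978891544949726
```

```bash
python3 -m creep '[[0,[2,-6,-1],[0,0,0]],[0,[8,-22,-2],[0,0,-1]],[0,[16,-44,-3],[0,0,-3]],[0,[25,-70,-4],[0,0,-5]],[0,[34,-96,-5],[0,0,-7]],[0,[43,-122,-6],[0,0,-9]],[0,[51,-144,-6],[0,0,-10]],[0,[57,-160,-6],[0,0,-11]],[0,[60,-169,-6],[0,0,-11]],[0,[61,-172,-6],[0,0,-11]]]'; python3 - <<'E'
from m import *
go([.4537,-.183,.338],109.2)
o=manip.get_obs();d=snap('wrist','w3.png')
W=np.eye(4);W[:3,:3]=R.from_rotvec(o['tcp_rot']).as_matrix();W[:3,3]=o['tool_pos'];W=W@d['hand_eye'];np.save('pics/W3.npy',W)
snap('scene','s3.png');snap('top','t3.png')
go([.4537,-.183,.338],109.2)
i=cv2.imread('pics/w3.png')[:,60:500];j=cv2.imread('pics/t3.png')[200:340,240:460];k=cv2.imread('pics/s3.png')[80:320,80:280]
b=np.vstack([cv2.resize(j,(330,210)),cv2.resize(k,(330,390))]);a=cv2.resize(i,(440,420));a=np.vstack([a,np.zeros((180,440,3),'u1')])
cv2.imwrite('pics/f.png',np.clip(np.hstack([a,b])*1.8,0,255).astype('u1'))
E
```

```text
time: 6.08
tool_pos: [0.4557, -0.1809, 0.3384]
tcp_rot: [0.523, -3.097, 0.0]
contact_force: [-0.1, 0.4, -3.3]
finger_gap: 0.0297
gripper_force: 29.9
t 6.0833 pos [ 0.4557 -0.1809  0.3384] shift mm [ 2.6 -1.4  0.4] turn [ 0.   -0.03 -0.04]
t 6.2333 pos [ 0.4565 -0.1786  0.3384] shift mm [ 4.1 -3.3  0.4] turn [ 0.04 -0.    0.15]
```

View pics/f.png

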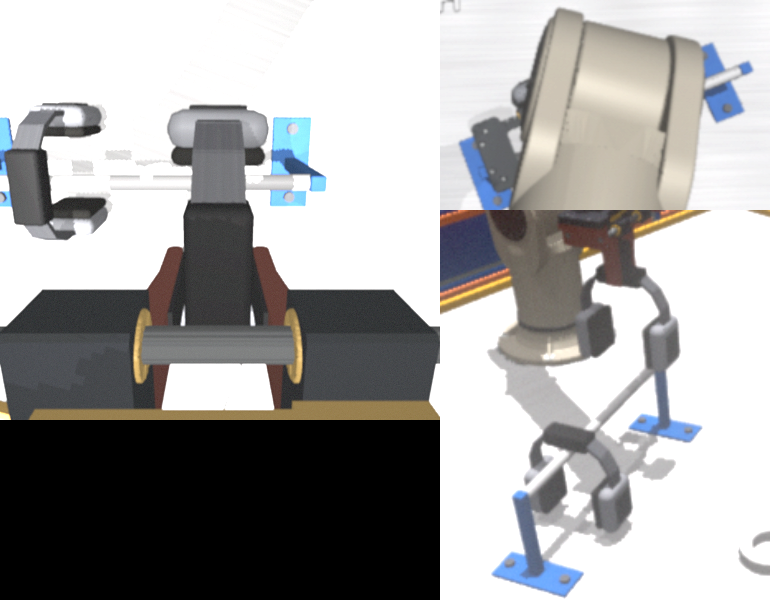

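The wrist view shows the rail running nearly level at row 183. The held pair is square to it and the hung pair is at the left. I'll measure the rail relative to the tool numerically.

```bash
python3 - <<'E'
from m import *
g=cv2.imread('pics/w3.png').astype(float);gm=g.mean(2)
for x in (175,185,195,235,245,315,325,335,345): print(x,gm[170:196,x].astype(int))
# blue post top
hsv=cv2.cvtColor(g.astype('u1'),cv2.COLOR_BGR2HSV);m=(hsv[...,0]>100)&(hsv[...,0]<125)&(hsv[...,1]>130)
for r in range(174,194,2):
  c=np.where(m[r,330:420])[0]+330; print(r,c.min() if len(c) else 0,c.max() if len(c) else 0)
E
```

```text
175 [219 217 221 218 181 122 110 120 129 133 138 143 147 147 144 140 136 131
 125 119 144 191 217 217 216 215]
185 [218 221 223 219 179 121 111 123 128 134 138 142 148 149 145 140 136 132
 124 121 144 187 214 217 217 219]
195 [221 224 228 226 190 126 111 123 129 134 139 144 148 150 145 139 136 132
 125 122 152 206 229 231 229 228]
235 [220 222 229 229 196 127 112 123 130 134 139 146 151 152 147 141 138 131
 125 120 149 203 227 230 229 229]
245 [217 221 227 227 193 128 111 122 129 135 140 146 152 152 147 141 136 131
 124 121 150 197 203 176 163 156]
315 [216 217 216 197 155 131 149 169 183 195 207 209 181 141 124 121 119 115
 109 113 153 197 217 218 217 217]
325 [216 217 216 198 152 110 104 110 116 120 124 129 132 130 126 121 120 115
 110 113 154 198 215 214 214 216]
335 [135 134 135 126 110 100 105 111 115 120 124 128 131 129 123 122 119 115
 109 105 114 124 130 131 131 132]
345 [113 129 132 123 108 101 105 112 115 120 124 128 128 128 125 120 118 115
 109 105 112 120 106  89  89 102]
174 372 378
176 371 383
178 371 385
180 371 385
182 371 385
184 371 385
186 371 385
188 371 384
190 371 384
192 331 365
```

```bash
python3 - <<'E'
from m import *
d=np.load('pics/w3.png.npz');H=d['hand_eye'];W=np.load('pics/W3.npy');T=W@np.linalg.inv(H)
def tool(uv,z):
    p=ray('w3.png',uv,z,W); return (np.linalg.inv(T)@np.r_[p,1])[:3]*1e3
print('z tool',T[2,3]); 
a,b=tool((180,182.3),.137),tool((330,182.1),.137);print('rail',a,b,'ang',np.degrees(np.arctan2(b[0]-a[0],b[1]-a[1])))
print('edges width',tool((200,174.3),.137)-tool((200,190.2),.137))
print('post',tool((378,182),.147))
# hung pad mid
print('hung',tool((60+33,187),.169))
# same check for grasped pad (top 149-142.6=6.4mm above TCP => camera row of near edge)
W1=np.load('pics/W1.npy');T1=W1@np.linalg.inv(H);p=np.array([.53425,.18915,.149,1]);print('pad in tool at w1',(np.linalg.inv(T1)@p)[:3]*1e3)
q=ray('w3.png',(278,203),T[2,3]+.0065,W);print('held pad near edge in tool',(np.linalg.inv(T)@np.r_[q,1])[:3]*1e3)
E
```

```text
z tool 0.33841665763879925
rail [  4.51073351 -95.5104655  201.4126928 ] [  4.642203    50.85287006 201.42234802] ang 0.05146538249105148
edges width [1.57547739e+01 9.03280578e-01 7.97638373e-03]
post [  6.66247291  94.88145249 191.42624655]
hung [   6.53673434 -164.47456017  169.40918856]
pad in tool at w1 [-3.82365374 -0.41807037 74.97439231]
held pad near edge in tool [36.57216555 -0.33438315 -6.48164423]
```

The rail lies at tool x ≈ +4.5 mm with an angle error of about 0.05°, which agrees with the top camera. I'll shift +4 in x and −5 in y and descend.

```bash
python3 -m creep '[[0,[1,-1,0],[0,0,0]],[0,[3,-3,4],[0,0,0]],[0,[4,-5,12],[0,0,0]],[0,[4,-5,22],[0,0,0]],[0,[4,-5,34],[0,0,0]],[0,[4,-5,46],[0,0,0]],[0,[4,-5,58],[0,0,0]],[0,[4,-5,69],[0,0,0]],[0,[4,-5,77],[0,0,0]],[0,[4,-5,80],[0,0,0]]]';python3 -m creep '[[0,[0,0,4],[0,0,0]],[0,[0,0,12],[0,0,0]],[0,[0,0,22],[0,0,0]],[0,[0,0,33],[0,0,0]],[0,[0,0,44],[0,0,0]],[0,[0,0,55],[0,0,0]],[0,[0,0,65],[0,0,0]],[0,[0,0,73],[0,0,0]],[0,[0,0,79],[0,0,0]],[0,[0,0,80],[0,0,0]]]'
python3 - <<'E'
from m import *
o=manip.get_obs();d=snap('wrist','w4.png')
W=np.eye(4);W[:3,:3]=R.from_rotvec(o['tcp_rot']).as_matrix();W[:3,3]=o['tool_pos'];T=W.copy();W=W@d['hand_eye']
def tool(uv,z): return (np.linalg.inv(T)@np.r_[ray('w4.png',uv,z,W),1])[:3]*1e3
print(o['tool_pos'],o['contact_force'],o['moment'],proj)
g=d['pixels'].mean(2)
# predicted rail row
c=np.linalg.inv(W)
for y in(-60,60):
    p=c@T@np.r_[0,y/1e3,T[2,3]-.137,1];print('if centred: px',p[0]/p[2]*d['fx']+d['cx'],p[1]/p[2]*d['fy']+d['cy'])
for x in(170,185,365,380): print(x,g[190:300:2,x].astype(int))
E
```

```text
time: 7.07
tool_pos: [0.453, -0.1856, 0.2569]
tcp_rot: [0.526, -3.095, -0.001]
contact_force: [-0.3, -0.5, -4.3]
finger_gap: 0.0299
gripper_force: 29.9
time: 7.9
tool_pos: [0.4533, -0.1858, 0.1775]
tcp_rot: [0.526, -3.096, -0.001]
contact_force: [-0.5, 0.7, -2.5]
finger_gap: 0.0297
gripper_force: 29.9
[ 0.45333369 -0.18581809  0.17749134] [-0.46623201  0.72183709 -2.51086409] [0.02853623 0.03481762 0.00492968] <function proj at 0x7f57ef4b5300>
if centred: px 169.83773861290751 246.2220195480032
if centred: px 386.96973218408505 246.10513587008882
170 [127 125 122 125 122 125 127 149 221 229 230 234 230 229 231 231 228 228
 230 233 196  93 105 117 125 130 135 184 229 233 230 227 222 215 194 217
 230 229 231 230 228 228 228 229 230 229 227 230 229 185  41  29  32  29
  31]
185 [126 128 128 124 123 125 123 145 205 232 231 230 229 232 232 229 231 232
 229 230 194  89  99 107 113 117 120 125 128 128 123 121 118 113 117 218
 231 229 228 230 230 230 229 228 228 229 230 231 228 190  43  29  31  31
  29]
365 [110 133 133 133 132 132 130 130 131 133 130 130 131 130 130 130 131 131
 130 128 118  98 126 152 170 185 199 211 223 226 221 215 211 201 181 211
 231 232 228 231 232 229 228 230 229 228 227 226 227 184  40  31  30  28
  29]
380 [ 56  56  54  52  64  70 110 130 127 128 129 128 129 128 129 127 126 126
 125 126 113  90  97 106 112 115 121 125 126 127 123 121 118 113 112 206
 231 233 230 231 229 229 233 231 228 229 230 228 228 187  39  29  32  30
  29]
```

The rail is centred under the tool to within about 1 mm. I'll do the slow final approach.

```bash
python3 -m creep '[[0,[0,0,2],[0,0,0]],[0,[0,0,5],[0,0,0]],[0,[0,0,8],[0,0,0]],[0,[0,0,10],[0,0,0]],[0,[0,0,11],[0,0,0]],[0,[0,0,12],[0,0,0]],[0,[0,0,12.5],[0,0,0]],[0,[0,0,13],[0,0,0]],[0,[0,0,13],[0,0,0]],[0,[0,0,13],[0,0,0]]]'
python3 -m creep '[[0,[0,0,0.2],[0,0,0]],[0,[0,0,0.4],[0,0,0]],[0,[0,0,0.6],[0,0,0]],[0,[0,0,0.8],[0,0,0]],[0,[0,0,1],[0,0,0]],[0,[0,0,1.2],[0,0,0]],[0,[0,0,1.4],[0,0,0]],[0,[0,0,1.5],[0,0,0]],[0,[0,0,1.5],[0,0,0]],[0,[0,0,1.5],[0,0,0]]]'
```

```text
time: 8.78
tool_pos: [0.4539, -0.186, 0.1657]
tcp_rot: [-0.526, 3.097, -0.0]
contact_force: [0.5, 0.5, -3.5]
finger_gap: 0.0299
gripper_force: 29.9
time: 9.62
tool_pos: [0.4538, -0.186, 0.1641]
tcp_rot: [0.526, -3.097, -0.0]
contact_force: [-0.6, -0.4, -3.9]
finger_gap: 0.0299
gripper_force: 29.9
```

```bash
python3 -m creep '[[0,[0,0,0.1],[0,0,0]],[0,[0,0,0.2],[0,0,0]],[0,[0,0,0.3],[0,0,0]],[0,[0,0,0.4],[0,0,0]],[0,[0,0,0.5],[0,0,0]],[0,[0,0,0.6],[0,0,0]],[0,[0,0,0.8],[0,0,0]],[0,[0,0,1],[0,0,0]],[0,[0,0,1],[0,0,0]],[0,[0,0,1],[0,0,0]]]'
```

```text
time: 10.45
tool_pos: [0.4539, -0.186, 0.1631]
tcp_rot: [0.526, -3.097, -0.0]
contact_force: [0.6, 1.1, -3.0]
finger_gap: 0.0301
gripper_force: 29.9
```

```bash
python3 -m creep '[[0,[0,0,0.1],[0,0,0]],[0,[0,0,0.2],[0,0,0]],[0,[0,0,0.3],[0,0,0]],[0,[0,0,0.4],[0,0,0]],[0,[0,0,0.5],[0,0,0]],[0,[0,0,0.6],[0,0,0]],[0,[0,0,0.8],[0,0,0]],[0,[0,0,1],[0,0,0]],[0,[0,0,1],[0,0,0]],[0,[0,0,1],[0,0,0]]]'
```

```text
time: 11.28
tool_pos: [0.4539, -0.186, 0.1624]
tcp_rot: [-0.526, 3.097, 0.0]
contact_force: [-1.2, 1.5, 2.3]
finger_gap: 0.0296
gripper_force: 29.9
```

Contact at z 0.1624, where it was expected. I'll release.

```bash
python3 -m creep '[[34,[0,0,0],[0,0,0]],[36,[0,0,0],[0,0,0]],[38,[0,0,0],[0,0,0]],[42,[0,0,0],[0,0,0]],[48,[0,0,0],[0,0,0]],[54,[0,0,0],[0,0,0]],[60,[0,0,0],[0,0,0]],[60,[0,0,0],[0,0,0]],[60,[0,0,0],[0,0,0]],[60,[0,0,0],[0,0,0]]]'
python3 - <<'E'
from h import *
snap('wrist','w5.png');snap('scene','s5.png')
i=cv2.imread('pics/w5.png')[:,60:500];k=cv2.imread('pics/s5.png')[110:320,80:280]
cv2.imwrite('pics/g.png',np.clip(np.hstack([i[:,40:400],cv2.resize(k,(400,420))])*1.8,0,255).astype('u1'))
# pad symmetry wrt fingers
g=cv2.imread('pics/w5.png').mean(2);print(g[300,180:380:3].astype(int))
E
```

```text
time: 12.12
tool_pos: [0.4539, -0.186, 0.1621]
tcp_rot: [0.526, -3.097, 0.0]
contact_force: [0.2, 0.4, 0.6]
finger_gap: 0.0531
gripper_force: 0.0
[ 45  41  45  42  41  39  29  28  24  26  26  25  25 124 229 228 229 230
 139  90 115 121  26  31  33  33  36  31  33  33  35  33  33  31  31  35
  35  31  33  32  34  31  30  28 106 103  77 227 229 228 227 225 122  24
  27  24  27  24  25  29  39  41  42  42  42  43  43]
```

View pics/g.png

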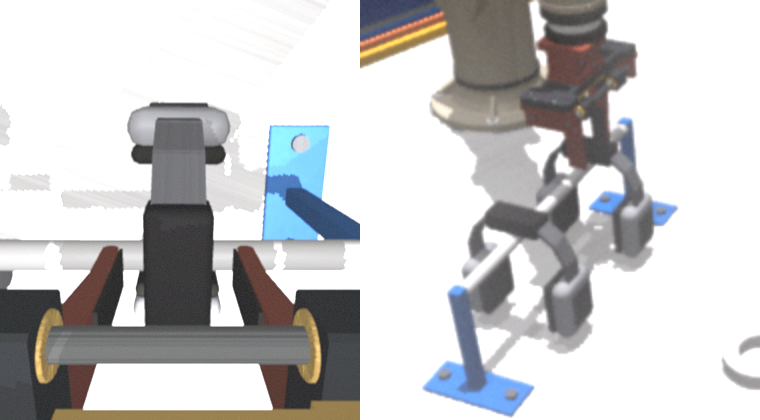

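The fingers are clear of the pad on both sides, and the muffs hang squarely over the rail. I'll withdraw straight up.

```bash
python3 -m creep '[[60,[0,0,-2],[0,0,0]],[60,[0,0,-6],[0,0,0]],[60,[0,0,-12],[0,0,0]],[60,[0,0,-22],[0,0,0]],[60,[0,0,-36],[0,0,0]],[60,[0,0,-54],[0,0,0]],[60,[0,0,-75],[0,0,0]],[60,[0,0,-95],[0,0,0]],[60,[0,0,-112],[0,0,0]],[60,[0,0,-120],[0,0,0]]]'
python3 -m creep '[[60,[0,0,-2],[0,0,0]],[60,[0,0,-8],[0,0,0]],[60,[0,0,-16],[0,0,0]],[60,[0,0,-26],[0,0,0]],[60,[0,0,-36],[0,0,0]],[60,[0,0,-44],[0,0,0]],[60,[0,0,-48],[0,0,0]],[60,[0,0,-50],[0,0,0]],[60,[0,0,-50],[0,0,0]],[60,[0,0,-50],[0,0,0]]]'
python3 - <<'E'
from h import *
o=manip.get_obs();d=snap('wrist','w6.png')
W=np.eye(4);W[:3,:3]=R.from_rotvec(o['tcp_rot']).as_matrix();W[:3,3]=o['tool_pos'];W=W@d['hand_eye']
g=d['pixels'];gm=g.mean(2)
# predicted pad-top corners if placed squarely, and observed dark pad blob
n=np.array([.944,.33,0]);u=np.array([-.33,.944,0]);c0=np.array([.4539,-.186,.169])
for a in(-.035,.035):
  for b in(-.015,.015):
    p=np.linalg.inv(W)@np.r_[c0+a*n+b*u,1];print((p[0]/p[2]*d['fx']+d['cx']).round(1),(p[1]/p[2]*d['fy']+d['cy']).round(1))
m=(gm<45).astype('u1');k,lab,st,ce=cv2.connectedComponentsWithStats(m)
for i in range(1,k):
    if st[i,4]>300: 
        q=cv2.minAreaRect(np.argwhere(lab==i)[:,::-1].astype(np.float32));print(st[i],ce[i].round(1),q)
E
```

```text
time: 13.05
tool_pos: [0.4549, -0.1865, 0.2853]
tcp_rot: [-0.525, 3.093, -0.002]
contact_force: [-0.4, -0.4, 0.7]
finger_gap: 0.0524
gripper_force: 0.0
time: 13.88
tool_pos: [0.4537, -0.1859, 0.3319]
tcp_rot: [0.526, -3.097, -0.0]
contact_force: [-0.2, -0.6, 0.1]
finger_gap: 0.0528
gripper_force: 0.0
260.2 155.9
295.4 155.9
261.1 233.8
294.4 233.7
[104 115  58  25 505] [130.6 132.2] ((132.5, 127.0), (24.0, 57.0), 90.0)
[  66  151  101   93 2011] [120.  201.2] ((107.04785919189453, 194.02203369140625), (110.06706237792969, 59.83905792236328), 38.774169921875)
[ 253  156   48   74 2065] [276.8 187.9] ((276.5, 192.5), (73.0, 47.0), 90.0)
[  0 162  61  16 542] [ 33.8 170.8] ((30.638517379760742, 172.80943298339844), (12.32213306427002, 61.61066436767578), 77.19573211669922)
[    0   247   341   173 22721] [101.5 350.2] ((160.376708984375, 338.40185546875), (150.27537536621094, 352.21844482421875), 74.4563217163086)
[  333   247   227   166 19831] [452.9 342.1] ((446.26239013671875, 329.3651123046875), (228.9951171875, 160.3571014404297), 1.2386345863342285)
```

The pad is seen where predicted (rows 156–230, centre column 277) and square to the rail. I'll hand it in.

```bash
python3 -c "
from bench import manip
print(manip.job_done())"
```

```text
the job is handed in; nothing more can be done
None
```

The ear defenders hang squarely over the free part of the rail, set down gently (about 3 N) with a cup on each side and the arm withdrawn; the arm touched nothing else, and the job was handed in at about 14 s (no verdict shown).

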